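Tilt the board stand by its notched lever and lay the jig on it

TASK

Set the board stand to its working angle: ease the ball-ended lever sideways out of its notch, pull it towards you to the third notch, the one marked with two lines, and let it spring fully home. Then lay the slotted board jig from beside the stand flat on the tilted stage's mat, lengthwise up the slope, in the middle of the width, its short end right down against the front lip. Let go, and leave the other things on the desk where they lie.

Things in the scene. Friction and masses are not known exactly. Their poses are not given: they have to be found in the camera images.
- tilt_stand: Board stand fixed to the desk, dark base plate 180 (x) x 232 (y) x 14 mm. Origin on the desk under the stage's middle; x away from the robot, y to the left (yaw varies a little). The stage (seat) tilts about an axis along the stand's y, 85 mm up, at x = 0. Its lever works on a toothed quadrant plate at the left (+y) side (notch).
- notch (a point): Centre of the wanted notch, third of four from the back, two dark lines on the plate's rim (others one). Plate at stand y = 108 to 115 mm, radius 112 mm about the axis (top of rim 197 mm up). Five teeth, 8 mm thick, 80 to 97 mm from the axis, stand 9 mm out of its +y face; the notches between them lie 0.26 rad apart: stage tilt 0, 0.26, 0.52 (wanted), 0.78 from back to front.
- lamp (a point): Middle of the underside of the fixed lamp head, a flat box 90 (x) x 100 (y) mm, 45 mm high, over the stage's rear, 212 mm above the desk; its front edge is 10 mm in front of the axis. A vertical gripper has no room over the jig's place; one tilted about 30 deg (square to the tilted stage, wrist towards the robot) has. Its tube rises from the base's right rear corner.
- stage_tilt (a joint): Tilt of stage and lever together, rad: 0 flat, grows as the lever comes towards the robot and the stage's rear edge rises; limits -0.06, 0.86. Stays where put (friction about 0.12 N m, 1 N at the ball); locked while the lever lies in a notch (play about 0.025). Starts in the first notch, near 0; wanted: third notch, 0.52.
- detent_lever (a joint): Sideways swing of the lever about its foot on the axis, rad: 0 fully in a notch, against the plate; grows as the ball is drawn outwards (stand's +y, away from the stage); limit 0.30. A spring pushes it in with 2 N at the ball, 4.5 N at 0.18. Above about 0.11 (ball 16 mm out) it clears the teeth; lying on a tooth's end it reads about 0.1.
- lever_ball (a point): Centre of the lever's black rubber ball, diameter 28 mm, on an 8 mm steel rod, 148 mm from the axis; in a notch it lies at y = 120 mm from the stand's origin. At stage tilt q the rod leans from vertical by 0.42 - q, away from the robot if positive: ball at x = 148 sin(0.42 - q), height 85 + 148 cos(0.42 - q) mm. It turns freely on a cross pin along y.
- seat (a point): On the mat's top face, at the inner face of the front lip, mid-width; moves with the stage: x up the slope (to the rear), y left along the lip, z square out of the mat. It is 59 mm from the axis towards the lip and 16 mm above it, square to the stage. Stage 112 mm wide; mat 118 mm up from the lip, 98 wide; lip 94 wide, 6 thick, 9 mm above the mat.
- board_jig: Flat rectangular plastic board jig with a long slot, 70 (its x) x 40 (its y) x 10 mm, about 30 g, flat on the desk to the right of the stand. Origin in the middle of its underside, z up. Pick it up across its 40 mm width. In place its origin lies 35 mm up the slope from seat; either end may be down.
- phone: Bystander: opened phone frame, 142 x 70 x 8 mm, lying near the desk's front edge; leave it.
- spool: Bystander: solder spool lying flat, diameter 58 mm, 15 mm high, to the right behind; leave it.
- fine_tweezers: Bystander: steel tweezers, 115 x 22 x 10 mm, between the jig and the stand, towards the robot; leave them.
- tape: Bystander: roll of tape lying flat, diameter 66 mm, 12 mm high, to the right of the jig; leave it.
Mind the look-alikes: they are no part of the job. There is more than one size of the board_jig; the job needs the largest.

How it is judged:
On the way, in this order (a step that is already met when the one before it is completed fails the run):
1. the lever is fully home in the third notch (two lines), the stage tilted about 30 degrees (value of joint stage_tilt between 0.46 and 0.58 rad and value of joint detent_lever below 0.03 rad), for 0.3 s.
2. the jig lies flat on the tilted stage, its short end against the lip (x of board_jig in the frame of seat between 0.03 and 0.043 m and y of board_jig in the frame of seat between -0.02 and 0.02 m and z of board_jig in the frame of seat between -0.004 and 0.004 m and angle between the z axis of board_jig and the z axis of seat, either way round below 0.1 rad and angle between the x axis of board_jig and the x axis of seat, either way round below 0.17 rad), for 0.2 s.
At the end, for the whole second after the job is handed in: Lever home in the third notch (stage tilt 0.46 to 0.58 rad, lever swing under 0.03); jig still, flat on the mat (4 mm, 0.1 rad), lengthwise up the slope (0.17 rad), at most 20 mm off the middle of the width, lower end within 8 mm of the lip (all of step 1 and all of step 2 and linear speed of board_jig below 0.01 m/s); the robot touches nothing.
It fails at once if a bystander is moved by more than 25 mm (distance of any of phone, spool, fine_tweezers, tape from where it was at the start of the episode above 0.025 m).
It also fails if it takes over 56 s, if anything falls off the work surface, if the arm or the gripper's body presses on something with over 40 N, if the wrist force passes 120 N, or if a joint passes its speed limit or range.

ROBOT

A 7-joint arm with a two-finger parallel gripper is mounted at the origin on a cart in front of the work surface, level with it; the furniture and walls round the work are solid. World frame = base frame: x ahead of the robot, y to its left, z up, the work surface at z = 0. Lengths are in m, angles in rad, forces in N, time in s.
With the tool pointing down it reaches from about 0.4 to 0.85 m from the base axis. Payload 10.4 kg.
Tool frame: the origin (TCP) lies on the centre line of the jaws, within the pads' length; the fingertips stand 11 mm ahead of it and the grasp point (between the pads) lies 8 mm behind it (tip_reach is the distance from the TCP to the fingertips, in m); z points along the fingers, y is the line along which they close (so a half turn about z gives the same grasp; the last joint's range is limited). The gripper opens to 85 mm and grips with 20 to 120 N. Pads are 22 mm wide; open, the fingers measure 114 mm over their backs; the gripper's body (76 mm by 85 mm) begins 54 mm behind the grasp point. The pads swing forward as they close: fully open they stand 13 mm farther back than shut.
Start: joints at [-1.193, 0.332, -0.065, 1.46, 0.022, 1.35, -0.088], TCP at [0.244, 0.575, 0.242] pointing down, gripper open.
Joint ranges: [-2.6, 2.6], [-0.5, 2.12], [-1.47, 1.34], [0.16, 2.42], [-1.27, 4.41], [0.06, 2.06], [-2.6, 2.6]. Speed limits (rad/s): [2.22, 2.22, 2.79, 2.79, 3.14, 3.14, 3.14].

INTERFACE

Orientations are given as a unit quaternion [x, y, z, w].
In Python, from workcell import get_obs, camera, hand_in, tip_reach gives the robot as it stands. The module is installed in compiled form; this text tells all that it offers.
- The arm moves only by the tool move_arm, never from a script. Its argument "plan" is a list of rows, each an object with "delta_pos": the shift along the tool's x, y, z in m, a list of three; "turn": the turn, a rotation vector about the tool's x, y, z in rad, a list of three; "fingers": the closure, from 0 (fully open) to 1 (shut). A call has 1 to 12 rows; each row is the pose to reach, as a shift and turn from the pose commanded when the call began, along the tool's axes at that moment; what a row does not reach only later rows make up. A row lasts 1/8 s, in which the tool goes at most 62.5 mm and 10.7 degrees, less where a joint would pass 70% of its speed; a pose out of reach is approached as far as the arm can. A call with a gripper value outside its range is refused whole. The fingers move at their own pace and stop on an object; "force" is the grip in N (left out, the last holds). Time passes only in rows, so rows that repeat a pose let the fingers close. It gives the time, the measured TCP pose, the force, the opening and the grip force at its end, in the units of the state.
- get_obs(): the state, without advancing time (a new reading comes with each control period).
- camera(name): name is "scene" or "top" or "wrist"; returns a dict with "color" (420x560x3 uint8, red, green, blue), "range_z" (420x560 float32, m along the optical axis (not along the pixel's ray), 0 where there is no reading), "fx", "fy", "cx", "cy" (pixels), "R" (3x3) and "t" (3): a world point X has camera coordinates R X + t; the wrist camera has in their place "tool_from_camera" (4x4, takes a point from camera to tool coordinates, whose origin is the TCP and whose axes are the flange's). Camera axes: x right, y down, z forward; pixel columns grow to the right and rows downward; lengths in m; the calibration is good to about 2 mm. A picture is of the moment at which its call begins: read the wrist's pose just before it.
- hand_in(): hands the job in; it is judged then, once.
The state is a dict: "clock": time; "joint_pos": joint angles; "joint_velocities": joint speeds; "tau": joint torques, N m; "position": TCP position; "ee_rot": TCP orientation; "ft_force": force on the tool from outside, world axes, zero at the start; "torque": the same for the moment, N m; "grip_width": opening from 0.0 (shut) to 1.0 (fully open); "grasp_force": force on a finger pad.
Only numpy, scipy, OpenCV 4.12 (cv2) and the standard library are available. Lean on these libraries where they do the work, as an engineer would, in place of code of your own. Each camera call takes 0.05 s, during which the arm holds its last target. There are 200 camera calls.

## Working session

There is one attempt and no reset: what is moved stays moved. The work goes in short steps, Python scripts to look and compute and a tool call to move; the robot and the scene stay as the last step left them, time stands still between calls to the robot, and variables do not carry over. Pictures are saved under pics/ and viewed, at most 10 in all, crops included, and the job is handed in when it is done.

Besides the shell and the picture viewer there is one more tool, called after ">>>" as name([rows], argument=value, ...), one row to a line, values as JSON. move_arm: Moves the arm, as the interface text tells. Its arguments: {"type":"object","properties":{"plan":{"type":"array","items":{"type":"object","properties":{"delta_pos":{"type":"array","items":{"type":"number"}},"turn":{"type":"array","items":{"type":"number"}},"fingers":{"type":"number"}}}},"force":{"type":"number"}},"required":["plan"]}

```bash
mkdir -p pics
cat > h.py <<'E'
import numpy as np, cv2
from workcell import get_obs, camera, hand_in, tip_reach
from scipy.spatial.transform import Rotation as Rot
def snap(n,f=None):
    c=camera(n)
    if f: cv2.imwrite('pics/'+f,c['color'][:,:,::-1])
    return c
def pts(c):
    z=c['range_z']; v,u=np.indices(z.shape)
    P=np.stack([(u-c['cx'])/c['fx']*z,(v-c['cy'])/c['fy']*z,z],-1)
    return (P-c['t'])@np.asarray(c['R'])
def proj(c,X):
    p=np.asarray(c['R'])@np.asarray(X)+c['t']; return c['fx']*p[0]/p[2]+c['cx'],c['fy']*p[1]/p[2]+c['cy']
def ray(c,u,v,h):
    R=np.asarray(c['R']); o=-R.T@c['t']; d=R.T@np.array([(u-c['cx'])/c['fx'],(v-c['cy'])/c['fy'],1]); return o+d*(h-o[2])/d[2]
E
python3 - <<'E'
from h import *
o=get_obs(); print(o, tip_reach)
for n in('scene','top'):
    c=snap(n,n+'.png'); np.savez(n+'.npz',**c); print(n,c['fx'],c['cx'],c['cy'],(-np.asarray(c['R']).T@c['t']).round(3),np.asarray(c['R']).round(3).tolist())
E
```

```text
{'clock': 0.0, 'joint_pos': array([-1.19258018,  0.33286821, -0.06469763,  1.4609433 ,  0.02159204,
        1.34989205, -0.08853389]), 'joint_velocities': array([-7.18053696e-05, -3.50523616e-04, -1.72622994e-03,  5.12103437e-04,
        1.26713604e-03, -8.67318763e-04,  1.15317408e-03]), 'tau': array([-7.35633694e-05, -6.25452447e+01,  4.88541042e-02, -3.91605949e+01,
        1.62490614e-02,  9.83878796e-03,  1.30858643e-05]), 'position': array([0.24371941, 0.57513269, 0.24151725]), 'ee_rot': array([ 1.99077463e-01,  9.79983501e-01, -6.98965047e-04, -1.12016217e-04]), 'ft_force': array([-1.23494019, -1.10750277, -0.3991051 ]), 'torque': array([ 0.00265079, -0.0186737 , -0.0131444 ]), 'grasp_force': 0.0, 'grip_width': 0.9998375610097746} 0.011
scene 535.3666623547464 275.25846874797384 210.63819443748756 [ 0.07  -1.042  0.796] [[0.905, -0.425, 0.015], [-0.209, -0.475, -0.855], [0.37, 0.771, -0.519]]
top 381.33496239481826 279.5261433734247 210.71439829791328 [ 0.393 -0.073  1.114] [[0.02, -1.0, -0.017], [-0.993, -0.018, -0.117], [0.116, 0.019, -0.993]]
```

View pics/scene.png

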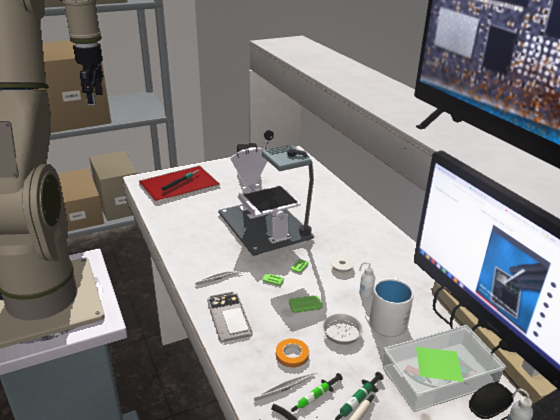

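View pics/top.png

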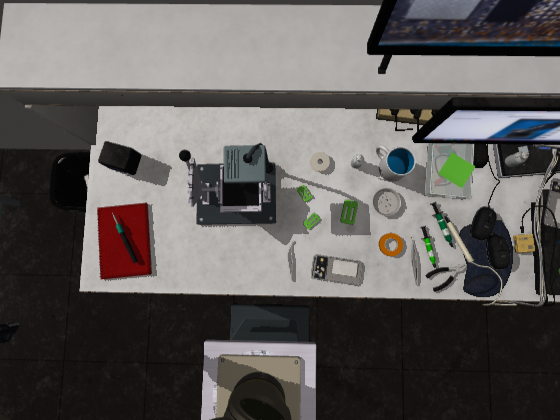

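The scene picture shows the stand at (265,215), the ball at (269,135), and three green pieces at (272,281), (300,267) and (305,303). In the top picture the ball is at (185,156), the stand's base spans (197-276, 165-225), and the lamp is at (245,163).

Things that could be taken for the jig (top view pixels):
- Green pieces at (306,194), (312,221) and (349,212).
- The green sheet in the bin at (455,168), and the green syringes at (428,240).

I'll choose the largest slotted one, so next I measure sizes.

```bash
cat > m.py <<'E'
from h import *
S=dict(np.load('scene.npz')); T=dict(np.load('top.npz'))
for n,c in(('scene',S),('top',T)):
    P=pts(c); hsv=cv2.cvtColor(c['color'],cv2.COLOR_RGB2HSV)
    m=cv2.inRange(hsv,(40,110,50),(75,255,255))
    k,l,st,ce=cv2.connectedComponentsWithStats(m)
    for i in range(1,k):
        if st[i,4]<40: continue
        v,u=np.where(l==i); 
        p=P[v,u]; zt=np.median(p[:,2])
        X=np.array([ray(c,a,b,0.010)[:2] for a,b in zip(u,v)])
        r=cv2.minAreaRect((X*1000).astype(np.float32))
        print(n,ce[i].round(),st[i,4],'z',p[:,2].mean().round(4),zt.round(4),'rect',np.round(r[0],1),np.round(r[1],1),round(r[2],1))
# ball: dark blob region depth
for n,c,(u,v) in(('scene',S,(269,135)),('top',T,(185,156))):
    P=pts(c); g=c['color'].max(2); w=np.zeros_like(g);w[v-12:v+13,u-12:u+13]=1
    m=((g<60)&(w>0)&(P[...,2]>.18)).astype(np.uint8)
    k,l,st,ce=cv2.connectedComponentsWithStats(m); i=1+np.argmax(st[1:,4]); print(n,'ball',ce[i],st[i],np.median(P[l==i],0), P[l==i][:,2].max())
# base plate corners in top: mask by height
P=pts(T)
m=(abs(P[...,2]-.014)<.005)&(T['color'].max(2)<90); m[:, :185]=0;m[:,290:]=0;m[:150]=0;m[240:]=0
v,u=np.where(m); X=np.array([ray(T,a,b,.014)[:2] for a,b in zip(u,v)]); r=cv2.minAreaRect((X*1000).astype(np.float32)); print('base',r,len(u)); print(cv2.boxPoints(r).round(1).tolist())
# crops
a=cv2.resize(T['color'][130:260,170:370],None,fx=4,fy=4,interpolation=cv2.INTER_CUBIC)
cv2.imwrite('pics/crop1.png',a[:520,:800,::-1])
E
python3 m.py
```

```text
scene [299. 266.] 117 z 0.0053 0.0057 rect [ 575.2 -128.9] [47.2 26.4] 32.8
scene [273. 279.] 148 z 0.0051 0.0052 rect [ 494.9 -149.3] [28.8 46.6] 43.9
scene [305. 304.] 384 z 0.0095 0.0081 rect [ 523.9 -257.8] [42.8 68.7] 77.5
scene [439. 364.] 1200 z 0.0557 0.0526 rect [ 678.8 -517. ] [76.8 78.8] 57.0
scene [325. 386.] 60 z 0.0261 0.0136 rect [ 450.5 -474.3] [19.6 14.7] 89.7
scene [367. 386.] 53 z 0.0166 0.0166 rect [ 521.4 -506.8] [16.6 14.6] 22.0
scene [317. 392.] 75 z 0.0239 0.0141 rect [ 429.1 -480.3] [20.9 16.8] 13.0
scene [360. 395.] 90 z 0.0252 0.0171 rect [ 497.3 -518.6] [24.8 17.2] 17.4
scene [302. 403.] 84 z 0.0217 0.0123 rect [ 393.6 -489.6] [24.1 15.8] 13.7
scene [345. 410.] 91 z 0.0152 0.0153 rect [ 456.4 -534.1] [26.3 14.1] 21.9
top [456. 170.] 712 z 0.0551 0.0537 rect [ 653.7 -567.7] [79.9 78.6] 58.4
top [304. 193.] 104 z 0.0063 0.006 rect [ 576.2 -123. ] [46.6 25.4] 34.1
top [349. 211.] 249 z 0.0091 0.009 rect [ 523.8 -253.2] [39.1 68.7] 78.7
top [311. 221.] 118 z 0.0056 0.0057 rect [ 495.1 -143.1] [26.6 45.4] 45.8
top [442. 225.] 45 z 0.0172 0.0174 rect [ 490.6 -522.2] [20.8 16.8] 20.2
top [428. 244.] 71 z 0.0148 0.0149 rect [ 433.3 -479.8] [37.8 16.1] 14.0
scene ball [268.08823529 134.58823529] [264 130   9  10  68] [0.62578437 0.16838504 0.22656855] 0.2359354258868545
top ball [184.54368932 155.44660194] [179 150  12  12 103] [0.62584583 0.17305037 0.22957793] 0.23821309779599542
base ((571.7631225585938, 76.7978515625), (177.86563110351562, 230.2186279296875), 2.0320546627044678) 1986
[[478.79998779296875, 188.6999969482422], [487.0, -41.400001525878906], [664.7000122070312, -35.099998474121094], [656.5999755859375, 195.0]]
```

View pics/crop1.png

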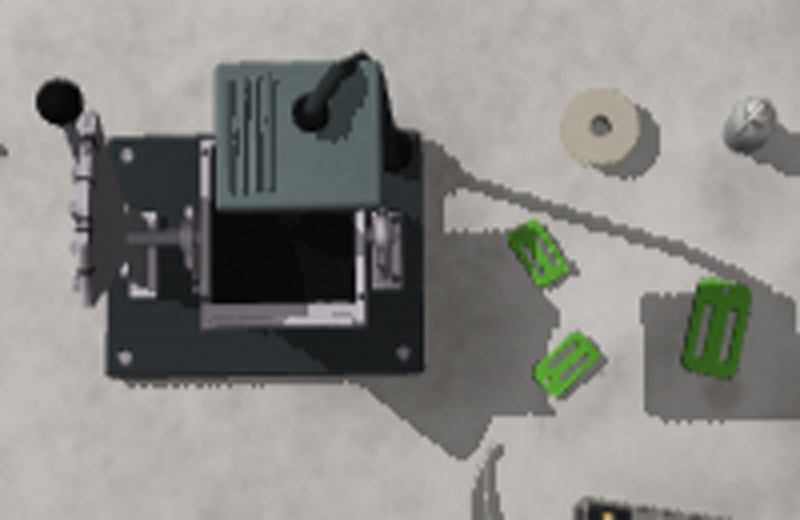

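The crop confirms it: the largest slotted jig is at crop (717,328), i.e. top (349,212). It measures 69x39 mm, against 46x26 mm for the two small look-alikes. The base plate is not centred on the stage in y, so next I triangulate the ball and measure the mat and lamp.

```bash
cat > m2.py <<'E'
from h import *
S=dict(np.load('scene.npz')); T=dict(np.load('top.npz'))
def d(c,u,v):
    R=np.asarray(c['R']); x=R.T@np.array([(u-c['cx'])/c['fx'],(v-c['cy'])/c['fy'],1]); return -R.T@c['t'],x/np.linalg.norm(x)
def tri(a,b):
    (o1,d1),(o2,d2)=d(S,*a),d(T,*b)
    k=np.linalg.lstsq(np.c_[d1,-d2],o2-o1,rcond=None)[0]; p,q=o1+k[0]*d1,o2+k[1]*d2; return (p+q)/2,np.linalg.norm(p-q)
b,e=tri((268.1,134.6),(184.54,155.45)); print('ball',b.round(4),e.round(4))
w=np.radians(2.03); U=np.array([np.cos(w),np.sin(w)]);V=np.array([-U[1],U[0]])
print('origin from ball',(b[:2]-U*.0603-V*.120).round(4))
P=pts(T)
z=P[...,2]
# lamp top, tallest around
reg=(slice(130,230),slice(195,290))
q=P[reg].reshape(-1,3); l=q[(q[:,2]>.235)&(q[:,2]<.275)&(q[:,1]<.14)]
r=cv2.minAreaRect((l[:,:2]*1000).astype(np.float32)); print('lamp',r,np.median(l[:,2]),'max z',q[q[:,2]<.6][:,2].max(), q[np.argmax(np.where(q[:,2]<.6,q[:,2],0))])
# mat: dark, z .09-.11
m=(z>.088)&(z<.112)&(T['color'].max(2)<45); m[:,:195]=0;m[:,290:]=0
n,lab,st,ce=cv2.connectedComponentsWithStats(m.astype(np.uint8)); i=1+np.argmax(st[1:,4])
q=P[lab==i]; r=cv2.minAreaRect((q[:,:2]*1000).astype(np.float32)); print('mat',st[i],r,np.median(q[:,2]), cv2.boxPoints(r).round(0).tolist())
# quadrant plate top rim
m=(z>.17)&(z<.2);m[:,:180]=0;m[:,212:]=0;m[:150]=0;m[215:]=0; q=P[m]; print('plate',q.min(0),q.max(0),np.median(q,0))
o=get_obs(); R=Rot.from_quat(o['ee_rot']); g=b.copy(); print('tool z',R.as_matrix().round(3).tolist())
E
python3 m2.py
```

```text
ball [0.6283 0.1749 0.223 ] 0.0017
origin from ball [0.5723 0.0528]
lamp ((620.2669677734375, 34.93629455566406), (60.071590423583984, 72.42662811279297), 3.0767810344696045) 0.2418263891086893 max z 0.24658914326293133 [0.63673719 0.01319162 0.24658914]
mat [222 167  37  39 828] ((577.2998046875, 53.608463287353516), (104.65980529785156, 97.71489715576172), 0.41074854135513306) 0.10107880512805156 [[525.0, 102.0], [525.0, 4.0], [630.0, 5.0], [629.0, 103.0]]
plate [0.51247434 0.15986805 0.17005798] [0.63464293 0.1788482  0.19986209] [0.5734185  0.16429979 0.18740802]
tool z [[-0.921, 0.39, -0.0], [0.39, 0.921, -0.001], [-0.0, -0.001, -1.0]]
```

>>> move_arm([
  {"delta_pos": [-0.05,-0.02,-0.0885],"turn": [0,0,-0.1],"fingers": 0.3},
  {"delta_pos": [-0.51,-0.219,-0.0885],"turn": [0,0,-0.436],"fingers": 0.3},
  {"delta_pos": [-0.51,-0.219,-0.0885],"turn": [0,0,-0.436],"fingers": 0.3},
  {"delta_pos": [-0.51,-0.219,-0.0885],"turn": [0,0,-0.436],"fingers": 0.3},
  {"delta_pos": [-0.51,-0.219,-0.0885],"turn": [0,0,-0.436],"fingers": 0.3},
  {"delta_pos": [-0.51,-0.219,-0.0885],"turn": [0,0,-0.436],"fingers": 0.3},
  {"delta_pos": [-0.51,-0.219,-0.0885],"turn": [0,0,-0.436],"fingers": 0.3},
  {"delta_pos": [-0.51,-0.219,-0.0885],"turn": [0,0,-0.436],"fingers": 0.3},
  {"delta_pos": [-0.51,-0.219,-0.0885],"turn": [0,0,-0.436],"fingers": 0.3},
  {"delta_pos": [-0.51,-0.219,-0.0885],"turn": [0,0,-0.436],"fingers": 0.3},
  {"delta_pos": [-0.51,-0.219,-0.0885],"turn": [0,0,-0.436],"fingers": 0.3},
  {"delta_pos": [-0.51,-0.219,-0.0885],"turn": [0,0,-0.436],"fingers": 0.3},
], force=30)

```text
clock: 1.6
position: [0.6273, 0.1761, 0.3304]
ee_rot: [-0.018, 1.0, 0.0, -0.0]
ft_force: [0.0, -0.2, 0.2]
grip_width: 0.702
grasp_force: 0.0
```

```bash
cat >> h.py <<'E'
def wpts(c,o=None):
    o=o or get_obs(); z=c['range_z']; v,u=np.indices(z.shape)
    P=np.stack([(u-c['cx'])/c['fx']*z,(v-c['cy'])/c['fy']*z,z],-1); M=np.asarray(c['tool_from_camera'])
    Pt=P@M[:3,:3].T+M[:3,3]; return Pt, Pt@Rot.from_quat(o['ee_rot']).as_matrix().T+o['position']
E
python3 - <<'E'
from h import *
o=get_obs(); c=snap('wrist','w1.png'); Pt,P=wpts(c,o); print(np.asarray(c['tool_from_camera']).round(3).tolist(),c['fx'])
m=(P[...,2]>.215)&(P[...,2]<.245)&(c['color'].max(2)<60)&(abs(P[...,0]-.628)<.03)&(abs(P[...,1]-.175)<.03)
q=P[m]; print(len(q),q.min(0),q.max(0)); v,u=np.where(m); print(u.min(),u.max(),v.min(),v.max())
s=np.linalg.lstsq(np.c_[2*q,np.ones(len(q))],(q**2).sum(1),rcond=None)[0]; print('sphere',s[:3],np.sqrt(s[3]+s[:3]@s[:3]))
# ray through centroid at z .221
E
```

```text
[[0.001, -0.961, -0.278, 0.071], [1.0, 0.001, -0.0, 0.0], [0.001, -0.278, 0.961, -0.131], [0.0, 0.0, 0.0, 1.0]] 308.9427451290402
859 [0.61676062 0.16504951 0.21823674] [0.64101498 0.1918789  0.23570957]
266 299 198 230
sphere [0.63040594 0.17814178 0.22086305] 0.013404774184644487
```

View pics/w1.png

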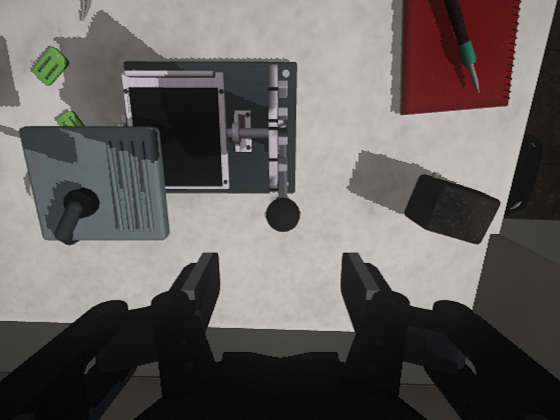

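The wrist view shows the ball at (282,214) clear of the lamp (95,180). The sphere fit gives (0.630, 0.178, 0.221) with radius 13.4 mm, which agrees with the triangulation. I'll descend and grip.

>>> move_arm([
  {"delta_pos": [-0.002,0.001,0.06],"turn": [0,0,0],"fingers": 0.3},
  {"delta_pos": [-0.002,0.001,0.1],"turn": [0,0,0],"fingers": 0.3},
  {"delta_pos": [-0.002,0.001,0.12],"turn": [0,0,0],"fingers": 0.3},
  {"delta_pos": [-0.002,0.001,0.12],"turn": [0,0,0],"fingers": 0.3},
  {"delta_pos": [-0.002,0.001,0.12],"turn": [0,0,0],"fingers": 0.9},
  {"delta_pos": [-0.002,0.001,0.12],"turn": [0,0,0],"fingers": 0.9},
  {"delta_pos": [-0.002,0.001,0.12],"turn": [0,0,0],"fingers": 0.9},
  {"delta_pos": [-0.002,0.001,0.12],"turn": [0,0,0],"fingers": 0.9},
  {"delta_pos": [-0.002,0.001,0.12],"turn": [0,0,0],"fingers": 0.9},
], force=30)

```text
clock: 2.78
position: [0.6307, 0.1778, 0.2127]
ee_rot: [-0.018, 1.0, 0.002, 0.002]
ft_force: [1.1, 7.4, 4.6]
grip_width: 0.309
grasp_force: 29.6
```

>>> move_arm([
  {"delta_pos": [0,0.007,0],"turn": [0,0,0],"fingers": 0.9},
  {"delta_pos": [0,0.014,0.001],"turn": [0,0,0],"fingers": 0.9},
  {"delta_pos": [0,0.02,0.002],"turn": [0,0,0],"fingers": 0.9},
  {"delta_pos": [0,0.026,0.002],"turn": [0,0,0],"fingers": 0.9},
  {"delta_pos": [0,0.026,0.002],"turn": [0,0,0],"fingers": 0.9},
])

```text
clock: 3.4
position: [0.6306, 0.1999, 0.2102]
ee_rot: [-0.017, 1.0, -0.001, 0.002]
ft_force: [2.5, -5.3, 7.0]
grip_width: 0.306
grasp_force: 30.3
```

>>> move_arm([
  {"delta_pos": [0.009,0.002,-0.0035],"turn": [0,0,0],"fingers": 0.9},
  {"delta_pos": [0.018,0.002,-0.0067],"turn": [0,0,0],"fingers": 0.9},
  {"delta_pos": [0.027,0.002,-0.009],"turn": [0,0,0],"fingers": 0.9},
  {"delta_pos": [0.0367,0.002,-0.011],"turn": [0,0,0],"fingers": 0.9},
  {"delta_pos": [0.046,0.002,-0.012],"turn": [0,0,0],"fingers": 0.9},
  {"delta_pos": [0.056,0.002,-0.0128],"turn": [0,0,0],"fingers": 0.9},
  {"delta_pos": [0.066,0.002,-0.013],"turn": [0,0,0],"fingers": 0.9},
  {"delta_pos": [0.075,0.002,-0.0121],"turn": [0,0,0],"fingers": 0.9},
  {"delta_pos": [0.075,0.002,-0.0121],"turn": [0,0,0],"fingers": 0.9},
])

```text
clock: 4.53
position: [0.5546, 0.1995, 0.2227]
ee_rot: [-0.016, 1.0, -0.001, 0.001]
ft_force: [-2.7, -5.1, 11.0]
grip_width: 0.306
grasp_force: 30.3
```

>>> move_arm([
  {"delta_pos": [0,-0.007,-0.001],"turn": [0,0,0],"fingers": 0.9},
  {"delta_pos": [0,-0.014,-0.001],"turn": [0,0,0],"fingers": 0.9},
  {"delta_pos": [0,-0.02,-0.001],"turn": [0,0,0],"fingers": 0.9},
  {"delta_pos": [0,-0.025,-0.001],"turn": [0,0,0],"fingers": 0.9},
  {"delta_pos": [0,-0.025,-0.001],"turn": [0,0,0],"fingers": 0.9},
])

```text
clock: 5.15
position: [0.5555, 0.1764, 0.2234]
ee_rot: [-0.017, 1.0, 0.001, 0.001]
ft_force: [-1.1, 0.8, 7.0]
grip_width: 0.301
grasp_force: 30.7
```

>>> move_arm([
  {"delta_pos": [0,-0.002,0],"turn": [0,0,0],"fingers": 0.9},
  {"delta_pos": [0,-0.002,0],"turn": [0,0,0],"fingers": 0.3},
  {"delta_pos": [0,-0.002,0],"turn": [0,0,0],"fingers": 0.3},
  {"delta_pos": [0,-0.002,0],"turn": [0,0,0],"fingers": 0.3},
  {"delta_pos": [0,-0.002,-0.03],"turn": [0,0,0],"fingers": 0.3},
  {"delta_pos": [0,-0.002,-0.08],"turn": [0,0,0],"fingers": 0.3},
  {"delta_pos": [0,-0.002,-0.12],"turn": [0,0,0],"fingers": 0.3},
  {"delta_pos": [0,-0.002,-0.12],"turn": [0,0,0],"fingers": 0.3},
])

```text
clock: 6.15
position: [0.556, 0.1744, 0.3452]
ee_rot: [-0.017, 1.0, 0.001, 0.003]
ft_force: [0.2, -0.5, -0.4]
grip_width: 0.703
grasp_force: 0.0
```

Run:
```python
from h import *
o=get_obs(); c=snap('wrist'); Pt,P=wpts(c,o); print(o['position'])
m=(P[...,2]>.22)&(P[...,2]<.26)&(c['color'].max(2)<60)&(abs(P[...,0]-.555)<.035)&(abs(P[...,1]-.175)<.035)
q=P[m]; s=np.linalg.lstsq(np.c_[2*q,np.ones(len(q))],(q**2).sum(1),rcond=None)[0]; print('sphere',len(q),s[:3],np.sqrt(s[3]+s[:3]@s[:3]))
k=c['color']; k=np.hstack([cv2.resize(k[:260,60:360],None,fx=1.6,fy=1.6)])
t=snap('top'); np.savez('top2.npz',**t); k2=cv2.resize(t['color'][130:260,170:250],None,fx=3.2,fy=3.2,interpolation=cv2.INTER_CUBIC)[:416]
cv2.imwrite('pics/w2.png',np.hstack([k,k2])[:,:,::-1])
```

```text
[0.55602485 0.17443976 0.34523705]
sphere 879 [0.55662736 0.17559041 0.23257944] 0.013539433725792594
```

View pics/w2.png

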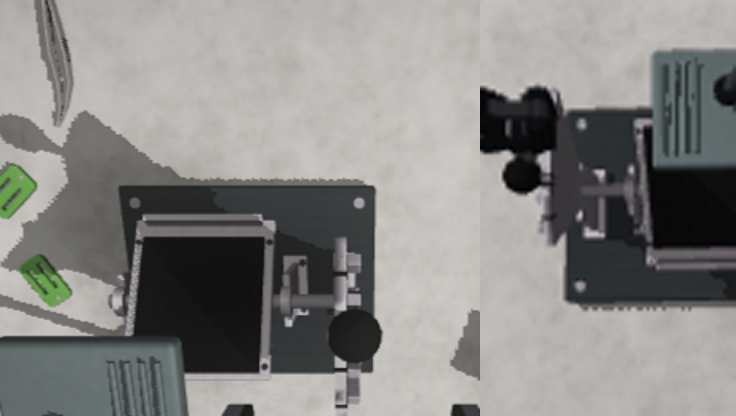

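The ball shifted by (-0.074, 0.000, +0.012) in the stand frame. That matches 0.52 rad with the lever fully home (sideways difference 0.1 mm). The picture shows the ball at (355,335) beside the plate and the stage tilted. Next is the jig.

>>> move_arm([
  {"delta_pos": [0.0466,-0.4275,0],"turn": [0,0,0.232],"fingers": 0.3},
  {"delta_pos": [0.0466,-0.4275,0],"turn": [0,0,0.232],"fingers": 0.3},
  {"delta_pos": [0.0466,-0.4275,0],"turn": [0,0,0.232],"fingers": 0.3},
  {"delta_pos": [0.0466,-0.4275,0],"turn": [0,0,0.232],"fingers": 0.3},
  {"delta_pos": [0.0466,-0.4275,0],"turn": [0,0,0.232],"fingers": 0.2},
  {"delta_pos": [0.0466,-0.4275,0.02],"turn": [0,0,0.232],"fingers": 0.2},
  {"delta_pos": [0.0466,-0.4275,0.06],"turn": [0,0,0.232],"fingers": 0.2},
  {"delta_pos": [0.0466,-0.4275,0.12],"turn": [0,0,0.232],"fingers": 0.2},
  {"delta_pos": [0.0466,-0.4275,0.165],"turn": [0,0,0.232],"fingers": 0.2},
  {"delta_pos": [0.0466,-0.4275,0.165],"turn": [0,0,0.232],"fingers": 0.2},
])

```text
clock: 7.5
position: [0.5205, -0.2534, 0.1725]
ee_rot: [0.098, 0.995, 0.001, -0.004]
ft_force: [-0.0, -0.2, 0.3]
grip_width: 0.805
grasp_force: 0.0
```

```bash
cat > j.py <<'E'
from h import *
o=get_obs(); c=snap('wrist','w3.png'); Pt,P=wpts(c,o); print(o['position'],o['grip_width'])
m=cv2.inRange(cv2.cvtColor(c['color'],cv2.COLOR_RGB2HSV),(40,110,40),(75,255,255))
k,l,st,ce=cv2.connectedComponentsWithStats(m)
M=np.asarray(c['tool_from_camera']); R=Rot.from_quat(o['ee_rot']).as_matrix()
for i in range(1,k):
    if st[i,4]<150: continue
    v,u=np.where(l==i); d=np.stack([(u-c['cx'])/c['fx'],(v-c['cy'])/c['fy'],np.ones(len(u))],-1)@M[:3,:3].T@R.T; q=o['position']+R@M[:3,3]
    X=(q+d*((.0095-q[2])/d[:,2])[:,None])[:,:2]; r=cv2.minAreaRect((X*1000).astype(np.float32))
    z=P[v,u,2]; print(ce[i].round(),st[i],r,'z',np.percentile(z,[10,50,90]).round(4), 'tool',((np.r_[np.array(r[0])/1000,.0095]-o['position'])@R).round(4))
f=(P[...,2]<.005)&(c['color'].min(2)>90); print('desk z',np.median(P[f][:,2]))
E
python3 j.py
```

```text
[ 0.52054758 -0.25341645  0.1724555 ] 0.8049298759986198
[  6. 113.] [  0 104  16  17 178] ((395.9473876953125, -481.741455078125), (13.333501815795898, 14.527729034423828), 65.02884674072266) z [0.0068 0.0115 0.0147] tool [ 0.076  -0.2484  0.1635]
[390. 149.] [ 366  124   49   52 1100] ((496.541015625, -143.45425415039062), (26.434946060180664, 45.94035339355469), 43.351234436035156) z [0.0044 0.0054 0.0063] tool [0.0436 0.103  0.1634]
[ 22. 146.] [  9 133  26  26 295] ((424.88372802734375, -479.1725158691406), (20.314739227294922, 19.572481155395508), 10.625530242919922) z [0.0122 0.0149 0.0161] tool [ 0.0481 -0.2402  0.1632]
[ 36. 166.] [ 26 157  20  19 212] ((445.419921875, -475.7333679199219), (14.922202110290527, 13.047558784484863), 13.214292526245117) z [0.0125 0.0145 0.0159] tool [ 0.0287 -0.2328  0.1631]
[283. 200.] [ 264  166   40   68 1971] ((524.9862670898438, -250.6523895263672), (38.11933517456055, 68.15029907226562), 77.96044921875) z [0.0073 0.0083 0.0092] tool [-0.0053  0.0035  0.1629]
[419. 225.] [396 203  46  44 853] ((576.3656005859375, -122.32044982910156), (47.5624885559082, 25.581069946289062), 35.26484298706055) z [0.0044 0.0055 0.0064] tool [-0.0305  0.1394  0.1628]
[ 13. 220.] [  0 206  30  29 470] ((491.794921875, -520.2081298828125), (25.821765899658203, 20.912944793701172), 22.48586654663086) z [0.0104 0.0158 0.0183] tool [-0.0255 -0.2674  0.1626]
[ 30. 240.] [ 18 229  24  22 294] ((515.02490234375, -510.7986145019531), (18.56891441345215, 19.15049934387207), 22.79789924621582) z [0.0114 0.0158 0.0178] tool [-0.0465 -0.2536  0.1624]
[  8. 358.] [  0 346  26  29 393] ((652.6218872070312, -593.369384765625), (27.664003372192383, 40.05974578857422), 65.02874755859375) z [0.0524 0.0533 0.0548] tool [-0.1976 -0.3076  0.161 ]
desk z -0.00019706558420534703
```

>>> move_arm([
  {"delta_pos": [-0.005,0.0035,0.05],"turn": [0,0,0.013],"fingers": 0.4},
  {"delta_pos": [-0.005,0.0035,0.1],"turn": [0,0,0.013],"fingers": 0.4},
  {"delta_pos": [-0.005,0.0035,0.135],"turn": [0,0,0.013],"fingers": 0.4},
  {"delta_pos": [-0.005,0.0035,0.15],"turn": [0,0,0.013],"fingers": 0.4},
  {"delta_pos": [-0.005,0.0035,0.16],"turn": [0,0,0.013],"fingers": 0.4},
  {"delta_pos": [-0.005,0.0035,0.16],"turn": [0,0,0.013],"fingers": 0.4},
  {"delta_pos": [-0.005,0.0035,0.16],"turn": [0,0,0.013],"fingers": 0.4},
], force=25)

```text
clock: 8.43
position: [0.5299, -0.2524, 0.0182]
ee_rot: [0.105, 0.995, -0.0, 0.001]
ft_force: [0.2, 0.2, -0.4]
grip_width: 0.604
grasp_force: 0.0
```

Run:
```python
from h import *
o=get_obs(); c=snap('wrist'); Pt,P=wpts(c,o); print(o['position'],o['ft_force'],Rot.from_quat(o['ee_rot']).as_matrix().round(4).tolist())
m=cv2.inRange(cv2.cvtColor(c['color'],cv2.COLOR_RGB2HSV),(40,110,40),(75,255,255)); m[:, :150]=0
v,u=np.where(m>0); q=Pt[v,u]; s=abs(q[:,0])<.06; s&=abs(q[:,1])<.05; q=q[s]; print('jig tool frame',q.min(0),q.max(0),np.median(q[:,2]))
# finger pixels: dark near points lower in image
f=(abs(Pt[...,1])<.06)&(abs(Pt[...,0])<.02)&(c['color'].max(2)<110)&(P[...,2]>.001); print('finger max tool z',np.percentile(Pt[f][:,2],[50,95,99]))
cv2.imwrite('pics/w4.png',c['color'][:,:,::-1])
```

```text
[ 0.52987651 -0.25242118  0.01820435] [ 0.15347626  0.20813367 -0.36711147] [[-0.9781, 0.2082, 0.0019], [0.2082, 0.9781, -0.0004], [-0.002, -0.0, -1.0]]
jig tool frame [-0.03026349 -0.01897495  0.007573  ] [0.03960564 0.020326   0.01836358] 0.009991822001959999
finger max tool z [-0.06347818  0.00990918  0.01104814]
```

View pics/w4.png

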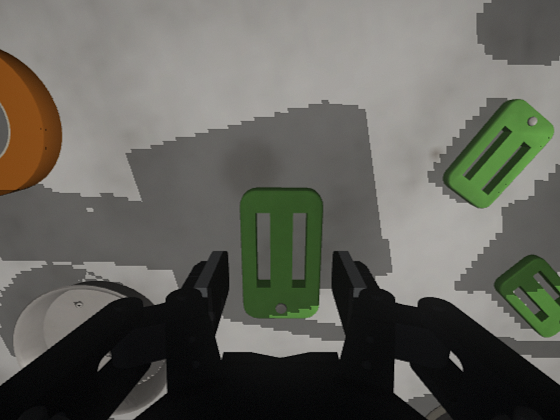

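The picture shows the jig (281,252) centred between the pads, 5 mm towards the robot from the jaw line. I'll shift, lower 4.5 mm and grip.

>>> move_arm([
  {"delta_pos": [0.005,0.0005,0.002],"turn": [0,0,0],"fingers": 0.4},
  {"delta_pos": [0.005,0.0005,0.0045],"turn": [0,0,0],"fingers": 0.4},
  {"delta_pos": [0.005,0.0005,0.0045],"turn": [0,0,0],"fingers": 0.4},
  {"delta_pos": [0.005,0.0005,0.0045],"turn": [0,0,0],"fingers": 0.8},
  {"delta_pos": [0.005,0.0005,0.0045],"turn": [0,0,0],"fingers": 0.8},
  {"delta_pos": [0.005,0.0005,0.0045],"turn": [0,0,0],"fingers": 0.8},
  {"delta_pos": [0.005,0.0005,0.0045],"turn": [0,0,0],"fingers": 0.8},
], force=25)

```text
clock: 9.35
position: [0.5243, -0.2506, 0.0125]
ee_rot: [0.105, 0.995, 0.0, 0.0]
ft_force: [-1.9, 0.8, 4.0]
grip_width: 0.454
grasp_force: 25.4
```

```bash
cat > tgt.py <<'E'
from h import *
import sys
w=np.radians(2.0); q=.51; Zs=Rot.from_euler('z',w); n=Zs.apply([-np.sin(q),0,np.cos(q)]); u=Zs.apply([np.cos(q),0,np.sin(q)]); yv=Zs.apply([0,1,0])
RT=Rot.from_matrix(np.c_[-u,yv,-n]); O=np.array([.573,.054,0])
seat=O+[0,0,.085]-.059*u+.016*n
def to(p,R=RT):
    o=get_obs(); R0=Rot.from_quat(o['ee_rot']); print('pos',o['position'].round(4),'d',R0.inv().apply(p-o['position']).round(4),'turn',(R0.inv()*R).as_rotvec().round(4))
E
python3 - <<'E'
from tgt import *
print(seat,n,u); place=seat+.037*u+.0125*n; print(place); to(place+.1*n+[0,0,.06]); to(place+.1*n)
E
```

```text
[0.51373336 0.05193036 0.07016145] [-0.48787986 -0.01703714  0.87274451] [0.87221286 0.03045834 0.48817725]
[0.53990674 0.05284436 0.09913332]
pos [ 0.5243 -0.2506  0.0125] d [ 0.0953  0.2882 -0.2339] turn [-0.0623 -0.5073 -0.2394]
pos [ 0.5243 -0.2506  0.0125] d [ 0.0953  0.2882 -0.1739] turn [-0.0623 -0.5073 -0.2394]
```

>>> move_arm([
  {"delta_pos": [0,0,-0.03],"turn": [0,0,0],"fingers": 0.8},
  {"delta_pos": [0,0,-0.09],"turn": [0,0,0],"fingers": 0.8},
  {"delta_pos": [0,0,-0.15],"turn": [0,0,0],"fingers": 0.8},
  {"delta_pos": [0,0,-0.21],"turn": [0,0,0],"fingers": 0.8},
  {"delta_pos": [0,0,-0.24],"turn": [0,0,0],"fingers": 0.8},
  {"delta_pos": [0,0,-0.24],"turn": [0,0,0],"fingers": 0.8},
])

```text
clock: 10.1
position: [0.5252, -0.2512, 0.2547]
ee_rot: [0.105, 0.994, -0.0, 0.002]
ft_force: [-0.4, -0.4, -1.0]
grip_width: 0.454
grasp_force: 25.5
```

>>> move_arm([
  {"delta_pos": [0.096,0.2885,0.005],"turn": [-0.062,-0.507,-0.239],"fingers": 0.8},
  {"delta_pos": [0.096,0.2885,0.005],"turn": [-0.062,-0.507,-0.239],"fingers": 0.8},
  {"delta_pos": [0.096,0.2885,0.005],"turn": [-0.062,-0.507,-0.239],"fingers": 0.8},
  {"delta_pos": [0.096,0.2885,0.005],"turn": [-0.062,-0.507,-0.239],"fingers": 0.8},
  {"delta_pos": [0.096,0.2885,0.005],"turn": [-0.062,-0.507,-0.239],"fingers": 0.8},
  {"delta_pos": [0.096,0.2885,0.005],"turn": [-0.062,-0.507,-0.239],"fingers": 0.8},
  {"delta_pos": [0.096,0.2885,0.005],"turn": [-0.062,-0.507,-0.239],"fingers": 0.8},
  {"delta_pos": [0.096,0.2885,0.005],"turn": [-0.062,-0.507,-0.239],"fingers": 0.8},
])

```text
clock: 11.1
position: [0.4904, 0.0502, 0.2467]
ee_rot: [-0.016, 0.968, 0.004, 0.251]
ft_force: [0.2, -0.1, -0.5]
grip_width: 0.455
grasp_force: 25.6
```

```bash
cat > v.py <<'E'
from tgt import *
import sys
o=get_obs(); c=snap('wrist',sys.argv[1]); Pt,P=wpts(c,o); print(o['position'].round(4),o['ft_force'].round(1),o['grip_width'])
g=cv2.inRange(cv2.cvtColor(c['color'],cv2.COLOR_RGB2HSV),(40,110,30),(75,255,255))>0
q=Pt[g&(abs(Pt[...,0])<.06)&(abs(Pt[...,1])<.04)&(Pt[...,2]<.03)]
print('jig tool x',q[:,0].min(),q[:,0].max(),'y',q[:,1].min(),q[:,1].max(),'z pct',np.percentile(q[:,2],[5,50,95]))
A=np.linalg.lstsq(np.c_[q[:,:2],np.ones(len(q))],q[:,2],rcond=None)[0]; print('jig top plane',A.round(4))
L=P-seat; s=np.stack([L@u,L@yv,L@n],-1); 
k=(c['color'].max(2)<50)&(abs(s[...,2])<.012)&(s[...,0]>-.02)&(s[...,0]<.13)&(abs(s[...,1])<.07)
n_,lab,st,ce=cv2.connectedComponentsWithStats(k.astype(np.uint8)); i=1+np.argmax(st[1:,4]); k=lab==i
m=s[k]; A=np.linalg.lstsq(np.c_[m[:,:2],np.ones(len(m))],m[:,2],rcond=None)[0]; print('mat n',len(m),'plane(seat frame)',A.round(4),'x',np.percentile(m[:,0],[.5,99.5]),'y',np.percentile(m[:,1],[.5,99.5]))
l=(c['color'].min(2)>100)&(s[...,2]>.003)&(s[...,2]<.016)&(abs(s[...,0])<.02)&(abs(s[...,1])<.06); m=s[l]; print('lip',len(m),np.percentile(m,[2,50,98],axis=0).round(4).tolist())
E
python3 v.py w5.png; python3 -c "
from tgt import *
to(seat+.037*u+.0125*n)"
```

```text
[0.4904 0.0502 0.2467] [ 0.2 -0.1 -0.5] 0.4546831906879053
jig tool x -0.0364692620301318 0.033915159001654184 y -0.019601262242616244 0.020247700066141933 z pct [0.00304345 0.00407198 0.00626497]
jig top plane [-0.002  -0.0004  0.0043]
mat n 6756 plane(seat frame) [ 0.0066 -0.0007 -0.0016] x [0.01188314 0.11523167] y [-0.04513819  0.05069121]
lip 684 [[-0.0036, -0.0425, 0.0056], [-0.001, 0.0002, 0.0071], [0.0017, 0.0465, 0.0086]]
pos [0.4905 0.0503 0.2469] d [0.0288 0.0009 0.1532] turn [-0.0011 -0.0013 -0.0022]
```

View pics/w5.png

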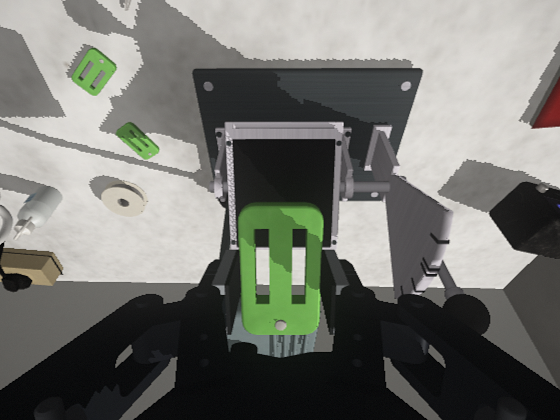

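The jig (280,268) is held square over the mat (285,185), with the lip at (285,130). The mat and lip are where computed, within 2-3 mm. I'll go to about 7 mm above the mat.

>>> move_arm([
  {"delta_pos": [0.0265,0.004,0.04],"turn": [0,0,0],"fingers": 0.8},
  {"delta_pos": [0.0265,0.004,0.08],"turn": [0,0,0],"fingers": 0.8},
  {"delta_pos": [0.0265,0.004,0.115],"turn": [0,0,0],"fingers": 0.8},
  {"delta_pos": [0.0265,0.004,0.135],"turn": [0,0,0],"fingers": 0.8},
  {"delta_pos": [0.0265,0.004,0.145],"turn": [0,0,0],"fingers": 0.8},
  {"delta_pos": [0.0265,0.004,0.145],"turn": [0,0,0],"fingers": 0.8},
  {"delta_pos": [0.0265,0.004,0.145],"turn": [0,0,0],"fingers": 0.8},
])

```text
clock: 12.02
position: [0.5381, 0.0571, 0.1087]
ee_rot: [-0.017, 0.967, 0.004, 0.253]
ft_force: [0.6, 0.5, 0.3]
grip_width: 0.454
grasp_force: 25.6
```

```bash
python3 v.py w6.png
python3 - <<'E'
from tgt import *
to(seat+.037*u+.0125*n)
E
```

```text
[0.5381 0.0571 0.1087] [0.6 0.5 0.3] 0.4535317839658711
jig tool x -0.05009771207504203 0.03396747307193207 y -0.019666165549748198 0.02321911940252705 z pct [0.0030625  0.00409226 0.00747836]
jig top plane [-0.0091  0.0168  0.0045]
mat n 3110 plane(seat frame) [ 0.0047 -0.0012 -0.0016] x [0.01173017 0.0579044 ] y [-0.04553799 -0.01624728]
lip 2368 [[-0.0044, -0.0421, 0.0055], [-0.0016, 0.0029, 0.0072], [0.0016, 0.0468, 0.0085]]
pos [0.5381 0.0572 0.1089] d [ 0.0033 -0.0044  0.0093] turn [-0.0001  0.0009 -0.0006]
```

View pics/w6.png

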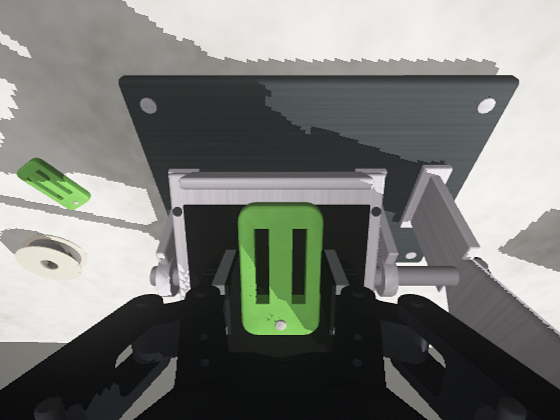

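The picture shows the jig (280,268) above the mat, its lower edge (280,205) just upslope of the lip (275,185) and nearly centred. Next I lower it to contact.

>>> move_arm([
  {"delta_pos": [0,-0.001,0.004],"turn": [0,0,0],"fingers": 0.8},
  {"delta_pos": [0,-0.001,0.0065],"turn": [0,0,0],"fingers": 0.8},
  {"delta_pos": [0,-0.001,0.0075],"turn": [0,0,0],"fingers": 0.8},
  {"delta_pos": [0,-0.001,0.0075],"turn": [0,0,0],"fingers": 0.8},
])

```text
clock: 12.58
position: [0.5415, 0.0563, 0.1012]
ee_rot: [-0.017, 0.968, 0.004, 0.252]
ft_force: [-0.1, 0.2, 0.4]
grip_width: 0.453
grasp_force: 25.6
```

>>> move_arm([
  {"delta_pos": [0,0,0.001],"turn": [0,0,0],"fingers": 0.8},
  {"delta_pos": [0,0,0.002],"turn": [0,0,0],"fingers": 0.8},
  {"delta_pos": [0,0,0.002],"turn": [0,0,0],"fingers": 0.8},
])

```text
clock: 12.95
position: [0.5425, 0.0564, 0.0996]
ee_rot: [-0.017, 0.968, 0.004, 0.252]
ft_force: [-0.3, 0.2, -0.2]
grip_width: 0.45
grasp_force: 25.6
```

>>> move_arm([
  {"delta_pos": [0,0,0.001],"turn": [0,0,0],"fingers": 0.8},
  {"delta_pos": [0,0,0.0015],"turn": [0,0,0],"fingers": 0.8},
  {"delta_pos": [0,0,0.0015],"turn": [0,0,0],"fingers": 0.8},
])

```text
clock: 13.32
position: [0.5426, 0.0564, 0.0983]
ee_rot: [-0.017, 0.968, 0.004, 0.252]
ft_force: [-12.8, -0.8, 11.5]
grip_width: 0.459
grasp_force: 27.2
```

>>> move_arm([
  {"delta_pos": [0,0,-0.001],"turn": [0,0,0],"fingers": 0.8},
  {"delta_pos": [0.001,0,-0.001],"turn": [0,0,0],"fingers": 0.8},
  {"delta_pos": [0.002,0,-0.001],"turn": [0,0,0],"fingers": 0.8},
  {"delta_pos": [0.003,0,-0.001],"turn": [0,0,0],"fingers": 0.8},
  {"delta_pos": [0.003,0,-0.001],"turn": [0,0,0],"fingers": 0.8},
])

```text
clock: 13.95
position: [0.5402, 0.0563, 0.0977]
ee_rot: [-0.017, 0.968, 0.004, 0.252]
ft_force: [-0.5, -0.2, 0.8]
grip_width: 0.454
grasp_force: 25.6
```

>>> move_arm([
  {"delta_pos": [0.001,0,0.0003],"turn": [0,0,0],"fingers": 0.8},
  {"delta_pos": [0.002,0,0.0005],"turn": [0,0,0],"fingers": 0.8},
  {"delta_pos": [0.002,0,0.0005],"turn": [0,0,0],"fingers": 0.8},
])

```text
clock: 14.32
position: [0.5389, 0.0563, 0.0965]
ee_rot: [-0.017, 0.967, 0.004, 0.252]
ft_force: [-0.1, 0.2, 4.0]
grip_width: 0.455
grasp_force: 25.7
```

>>> move_arm([
  {"delta_pos": [0.0005,0,0],"turn": [0,0,0],"fingers": 0.48},
  {"delta_pos": [0.0005,0,0],"turn": [0,0,0],"fingers": 0.4},
  {"delta_pos": [0.0005,0,0],"turn": [0,0,0],"fingers": 0.35},
  {"delta_pos": [0.0005,0,0],"turn": [0,0,0],"fingers": 0.35},
  {"delta_pos": [0,0,-0.01],"turn": [0,0,0],"fingers": 0.35},
  {"delta_pos": [0,0,-0.04],"turn": [0,0,0],"fingers": 0.35},
  {"delta_pos": [0,0,-0.08],"turn": [0,0,0],"fingers": 0.35},
  {"delta_pos": [0,0,-0.13],"turn": [0,0,0],"fingers": 0.35},
  {"delta_pos": [0,0,-0.15],"turn": [0,0,0],"fingers": 0.35},
  {"delta_pos": [0,0,-0.15],"turn": [0,0,0],"fingers": 0.35},
])

```text
clock: 15.58
position: [0.4657, 0.054, 0.2294]
ee_rot: [-0.017, 0.967, 0.005, 0.254]
ft_force: [-0.6, 0.2, 0.7]
grip_width: 0.649
grasp_force: 0.0
```

```bash
cat > f.py <<'E'
from tgt import *
o=get_obs(); c=snap('wrist','w7.png'); Pt,P=wpts(c,o); print(o['position'])
L=P-seat; s=np.stack([L@u,L@yv,L@n],-1)
g=(cv2.inRange(cv2.cvtColor(c['color'],cv2.COLOR_RGB2HSV),(40,110,30),(75,255,255))>0)&(abs(s[...,2])<.03)&(abs(s[...,1])<.06)&(s[...,0]<.12)
q=s[g]; r=cv2.minAreaRect((q[:,:2]*1000).astype(np.float32)); print('jig',r,cv2.boxPoints(r).round(1).tolist())
t=q[q[:,2]>np.median(q[:,2])-.003]; A=np.linalg.lstsq(np.c_[t[:,:2],np.ones(len(t))],t[:,2],rcond=None)[0]; print('top plane',A)
k=(c['color'].max(2)<50)&(abs(s[...,2])<.012)&(s[...,0]>0)&(s[...,0]<.13)&(abs(s[...,1])<.06); m=s[k]; A=np.linalg.lstsq(np.c_[m[:,:2],np.ones(len(m))],m[:,2],rcond=None)[0]; print('mat',A)
l=(c['color'].min(2)>100)&(s[...,2]>.003)&(s[...,2]<.016)&(abs(s[...,0])<.02)&(abs(s[...,1])<.06); m=s[l]; print('lip',np.percentile(m,[2,50,98],axis=0).round(4).tolist())
E
python3 f.py
```

```text
[0.46572572 0.05399775 0.22941386]
jig ((37.68048095703125, 4.135902404785156), (40.74118423461914, 72.90392303466797), 89.83290100097656) [[1.2000000476837158, -16.100000381469727], [74.0999984741211, -16.299999237060547], [74.19999694824219, 24.399999618530273], [1.2999999523162842, 24.600000381469727]]
top plane [ 0.03539786 -0.00153897  0.00512658]
mat [ 0.03439573 -0.00018064 -0.00326162]
lip [[-0.0043, -0.0422, 0.0041], [-0.0019, 0.0024, 0.0055], [0.0005, 0.0469, 0.007]]
```

View pics/w7.png

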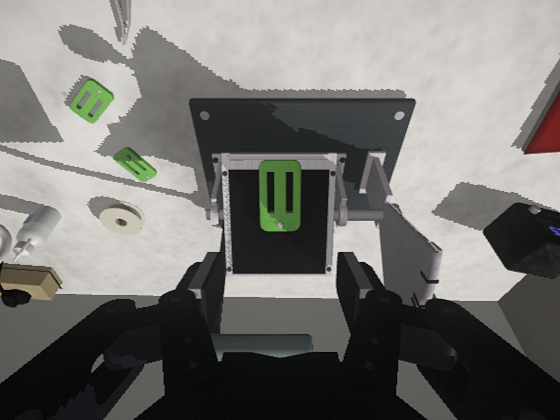

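The jig (280,195) lies flat on the mat with its lower end at the lip (280,160). The mat slope now reads about 0.03 higher, within the lock's play, so I check that the lever is still home.

>>> move_arm([
  {"delta_pos": [0.02,-0.02,-0.05],"turn": [0,0,0],"fingers": 0.35},
  {"delta_pos": [0.05,-0.05,-0.1],"turn": [0,0,0],"fingers": 0.35},
  {"delta_pos": [0.05,-0.05,-0.1],"turn": [0,0,0],"fingers": 0.35},
  {"delta_pos": [0.05,-0.05,-0.1],"turn": [0,0,0],"fingers": 0.35},
])

```text
clock: 16.12
position: [0.4065, 0.0005, 0.2394]
ee_rot: [-0.01, 0.974, 0.023, 0.224]
ft_force: [0.1, -2.6, 2.4]
grip_width: 0.65
grasp_force: 0.0
```

```bash
sed -i 's/w7.png/w8.png/' f.py
cat >> f.py <<'E'
m=(P[...,2]>.215)&(P[...,2]<.26)&(c['color'].max(2)<70)&(abs(P[...,0]-.555)<.04)&(abs(P[...,1]-.175)<.04)
q=P[m]; print('n',len(q))
if len(q)>50:
    S=np.linalg.lstsq(np.c_[2*q,np.ones(len(q))],(q**2).sum(1),rcond=None)[0]; print('ball wrist',S[:3],np.sqrt(S[3]+S[:3]@S[:3]))
c=snap('scene'); P=pts(c)
m=(P[...,2]>.215)&(P[...,2]<.255)&(c['color'].max(2)<70)&(abs(P[...,0]-.555)<.03)&(abs(P[...,1]-.172)<.03); q=P[m]
a=[proj(c,[.5566,.1756,.2326])]; print('scene',len(q),q.mean(0),'pix',np.argwhere(m).mean(0)[::-1],'expected',a)
cv2.imwrite('pics/w9.png',np.hstack([cv2.resize(c['color'][110:260,200:330],None,fx=4,fy=4)])[:,:,::-1])
E
python3 f.py
```

```text
[0.4065084  0.00050294 0.23936232]
jig ((38.01820373535156, 4.598903656005859), (73.92185974121094, 42.02531051635742), 0.013654437847435474) [[1.100000023841858, 25.600000381469727], [1.100000023841858, -16.399999618530273], [75.0, -16.399999618530273], [75.0, 25.600000381469727]]
top plane [0.03343585 0.00079022 0.00509527]
mat [ 0.03143634  0.0006286  -0.00300875]
lip [[-0.0044, -0.0423, 0.0039], [-0.0022, -0.0002, 0.0055], [0.0005, 0.0472, 0.0069]]
n 27
scene 83 [0.5508466  0.16717296 0.23525885] pix [242.09638554 136.01204819] expected [(np.float64(242.9342326111806), np.float64(135.43186176517293))]
```

View pics/w9.png

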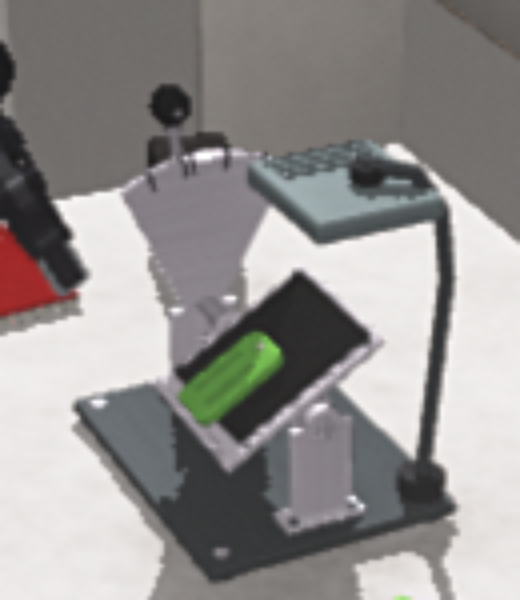

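The crop shows the ball at (170,104) above the two-line mark, within 1 px of its home position. The jig lies flat and lengthwise against the lip. I'll settle the arm and hand in.

>>> move_arm([
  {"delta_pos": [-0.005,0,-0.01],"turn": [0,0,0],"fingers": 0.35},
  {"delta_pos": [-0.005,0,-0.01],"turn": [0,0,0],"fingers": 0.35},
  {"delta_pos": [-0.005,0,-0.01],"turn": [0,0,0],"fingers": 0.35},
  {"delta_pos": [-0.005,0,-0.01],"turn": [0,0,0],"fingers": 0.35},
])

```text
clock: 16.73
position: [0.4081, 0.0051, 0.2511]
ee_rot: [-0.014, 0.974, 0.031, 0.224]
ft_force: [-0.3, -0.0, 0.0]
grip_width: 0.653
grasp_force: 0.0
```

Run:
```python
from h import *
o=get_obs(); print(o['ft_force'],o['joint_pos'].round(3),o['joint_velocities'].round(3))
if np.linalg.norm(o['ft_force'])<2.5 and abs(o['joint_velocities']).max()<.05: print(hand_in())
```

```text
[-0.25778724 -0.02173839  0.01001555] [ 0.165 -0.498 -0.194  2.278 -0.187  0.906  1.654] [ 0.014 -0.003 -0.005 -0.003 -0.007  0.004  0.009]
the job is handed in; nothing more can be done
None
```

I set the lever home in the third notch, laid the largest jig flat on the mat with its short end against the lip, and moved the arm clear; I handed the job in at about 17 s, but hand-in returned no verdict.

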